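Refit the tea tin in the sloping rack

ROBOT

A 6-joint arm with a two-finger parallel gripper is mounted at the origin on the work surface. World frame = base frame: x ahead of the robot, y to its left, z up, the work surface at z = 0. Lengths are in mm, angles in rad, forces in N, time in s.
With the tool pointing down it reaches from about 375 to 825 mm from the base axis. Payload 5.5 kg.
Tool frame: the origin (TCP) lies at the very end of the fingers, on their centre line; the grasp point (between the pads) lies 19 mm behind it; z points along the fingers, y is the line along which they close (so a half turn about z gives the same grasp; the last joint's range is limited). The gripper opens to 85 mm and grips with 20 to 120 N. Pads are 22 mm wide; open, the fingers measure 114 mm over their backs; the gripper's body (76 mm by 85 mm) begins 54 mm behind the grasp point. The pads swing forward as they close: fully open they stand 13 mm farther back than shut.
Start: joints at [0, 0.314, -0.047, 1.21, 0, 1.571], TCP at [599.996, -0, 231.299] pointing down, gripper open.
Joint ranges: [-2.67, 2.67], [-0.69, 1.73], [-1.03, 1.25], [-2.08, 2.16], [-1.42, 1.45], [-3.14, 3.14]. Speed limits (rad/s): [2.39, 2.39, 3.01, 3.14, 3.14, 3.14].

INTERFACE

Orientations are given as a unit quaternion [w, x, y, z].
In Python, from station import arm gives the robot as it stands. The module is installed in compiled form; this text tells all that it offers. Calls block until the motion is done:
- arm.goto(position, orientation): joint-space move of the TCP to a pose.
- arm.line_to(position, attitude=None, max_speed=150, contact_N=None): straight line of the TCP; attitude=None keeps the orientation; max_speed is the mean speed in mm/s. With contact_N (N) it stops when the force on the tool has changed by that much, and returns True; else False.
- arm.move_j(angles): joint-space move.
- arm.release() and arm.close(force=None): open the fingers fully, or close them until they stop; force is the grip in N (None keeps the last).
- arm.sleep(seconds).
- arm.inverse_kinematics(position, orientation): joint angles nearest the present ones, or None.
- arm.grab_frame(name): name is "scene" or "side" or "wrist"; returns the picture (480x640x3 uint8, red, green, blue); there is no depth.
- arm.camera_params(name): a dict with "fx", "fy", "cx", "cy" (pixels), "extrinsics" (4x4, takes a point from world to camera coordinates). Camera axes: x right, y up, looking along -z (the intrinsics and any distortion apply to the point x, -y, -z); pixel columns grow to the right and rows downward; lengths in mm; the calibration is good to about 2 mm. A picture is of the moment at which its call begins: read the wrist's pose just before it. camera_params takes no time and is no camera call; for the wrist camera it gives the pose at the moment of the call.
A pose or a line that the arm cannot do raises arm.Unreachable and nothing moves.
- arm.sign_off(): hands the job in; it is judged then, once.
Readings, each from a call of its own:
- arm.read_clock(): time.
- arm.read_q(): joint angles.
- arm.read_dq(): joint speeds.
- arm.read_joint_efforts(): joint torques, N m.
- arm.read_tool_pos(): TCP position.
- arm.read_eef_rot(): TCP orientation.
- arm.read_ft_force(): force on the tool from outside, world axes, zero at the start.
- arm.read_ft_torque(): the same for the moment, N m.
- arm.read_width(): finger opening in mm.
- arm.read_finger_force(): force on a finger pad.
Only numpy, scipy, OpenCV 4.12 (cv2) and the standard library are available. Lean on these libraries where they do the work, as an engineer would, in place of code of your own. Each camera call takes 0.05 s, during which the arm holds its last target. There are 200 camera calls.

TASK

The tea tin stands crosswise on the sloping steel rack. Slide the rack's stop by its upright grip right back to the open end, turn the tin a quarter turn so that it stands flat on the rack with a long side facing the bent bracket, then slide the stop up again until it presses the tin firmly (not brutally) against the bracket, and leave the tin held snug between the two. Leave everything else on the counter where it is.

Things in the scene. Friction and masses are not known exactly. Their poses are not given: they have to be found in the camera images.
- bed: flat steel bed of the fixed sloping rack, facing away from the robot (high edge near it). Origin on its surface; x points up the 28 degree slope, y along the track, z out of it (28 degrees from vertical, leaning away from the robot). It spans x -90 to 80, y -155 to 155 mm. A lip 10 mm high along the low edge has its inner face at x = -85 mm. The dark track, 5 mm high, runs along y at x = 48 mm
- bracket: upright bent steel bracket fixed at the bed's -y end: a plate 110 mm along the slope, 5 mm thick, 45 mm high. Origin at the foot of the face that looks to +y (towards the stop), at bed x = -25 mm, y = -145 mm; axes parallel to the bed's
- stop (a joint): position of the sliding stop along its track, m: 0 = right back at the open (+y) end, growing as the stop nears the bracket; the free gap between bracket and stop plate is 0.215 m minus this value; it ends at 0.170. It stays where it is left; moving it takes about 2 N
- stop_grip (a point): grip of the stop: black post, 20 mm along x of the bed, 14 mm along y, top 52 mm above the bed, on a carriage 22 x 80 mm, top 17 mm above the bed. The point is on its axis 42 mm above the bed (bed x = 48 mm). The pressing face lies 45 mm from it towards bed -y: a steel plate 6 mm thick, top 46 mm above the bed, spanning bed x -70 to 36 mm
- tin: closed tea tin of plain aluminium with a lid seam, 90 mm long (its x), 56 mm wide (its y), 60 mm high (its z), about 0.25 kg. Origin at the centre of its underside. It starts with its long axis along the track
- mug: green ceramic mug, 82 mm across, 92 mm high, beside the rack (leave alone); origin at the centre of its underside
- jar: closed glass jar of marbles, 72 mm across, 115 mm high, beside the rack (leave alone); origin at the centre of its underside
- stapler: orange stapler, 130 x 34 x 52 mm, beyond the rack (leave alone); origin at the centre of its underside
- pen: aluminium pen, 10 mm thick, 129 mm long, lying on the robot's side of the rack (leave alone); origin under its middle
- bowl: white bowl, 120 mm across, 50 mm high, beyond the rack (leave alone); origin at the centre of its underside
- sauce: brown glass sauce bottle, 56 mm across, 170 mm high, on the robot's side of the rack (leave alone); origin at the centre of its underside
There are look-alikes about, which are no part of the job. What is shaped like the tin but red or yellow is not meant.

How it is judged (in metres and radians):
On the way, in this order (a step that is already met when the one before it is completed fails the run):
1. the stop is slid right back to the open end (within 12 mm) (value of joint stop below 0.012 m), for 0.1 s.
2. the tin stands flat on the bed, turned so that its long side faces the bracket, let go (angle between the x axis of tin and the x axis of bed, either way round below 0.07 rad and angle between the z axis of tin and the z axis of bed, either way round below 0.06 rad and z of tin in the frame of bed between -0.004 and 0.004 m and contact force between tin and the fingers below 0.1 N), for 0.2 s.
3. with the stop slid up, the tin is pressed firmly against the bracket (over 4 N) (contact force between tin and bracket above 4 N and value of joint stop above 0.15 m), for 0.2 s.
At the end, for the whole second after the job is handed in: The tin stands flat on the bed (within 4 mm and 0.06 rad), its long axis along the slope within 0.07 rad, its long side within 2.5 mm of touching the bracket; the stop stands against its other side (joint 0.156 to 0.162, 0.159 being contact); all at rest (angle between the x axis of tin and the x axis of bed, either way round below 0.07 rad and angle between the z axis of tin and the z axis of bed, either way round below 0.06 rad and z of tin in the frame of bed between -0.004 and 0.004 m and y of tin in the frame of bracket between 0.0255 and 0.0305 m and value of joint stop between 0.156 and 0.162 m and linear speed of tin below 0.01 m/s and velocity of joint stop below 0.005 m/s).
It fails at once if the tin is crushed against the bracket (over 45 N) (contact force between tin and bracket above 45 N).
It fails at once if the mug, jar, stapler, pen, bowl or sauce bottle is moved more than 25 mm (distance of any of mug, jar, stapler, pen, bowl, sauce from where it was at the start of the episode above 0.025 m).
It also fails if it takes over 67 s, if anything falls off the work surface, if the arm or the gripper's body presses on something with over 40 N, if the wrist force passes 120 N, or if a joint passes its speed limit or range.

## Working session

There is one attempt and no reset: what is moved stays moved. The work goes in short steps, each a Python script; the robot and the scene stay as the last script left them, time stands still between calls to the robot, and variables do not carry over. Pictures are saved under pics/ and viewed, at most 10 in all, crops included, and the job is handed in when it is done.

```bash
mkdir -p pics; ls; python3 - <<'E'
from station import arm
import cv2, numpy as np
for n in ("scene","side"):
    im=arm.grab_frame(n); cv2.imwrite(f"pics/{n}0.png",im[:,:,::-1]); p=arm.camera_params(n)
    print(n,{k:(np.round(v,3).tolist()) for k,v in p.items()})
print(arm.read_eef_rot(),arm.read_clock())
E
```

```text
pics
scene {'fx': 616.562, 'fy': 616.562, 'cx': 323.031, 'cy': 245.548, 'extrinsics': [[-0.648, 0.762, 0.004, 344.639], [-0.574, -0.491, 0.656, 267.091], [0.501, 0.423, 0.755, -1629.186], [0.0, 0.0, 0.0, 1.0]]}
side {'fx': 537.504, 'fy': 537.504, 'cx': 319.687, 'cy': 242.735, 'extrinsics': [[-0.698, -0.716, 0.004, 419.258], [0.429, -0.414, 0.802, -305.388], [-0.573, 0.561, 0.597, -666.72], [0.0, 0.0, 0.0, 1.0]]}
[-5.66552623e-04  7.07104374e-01  7.07108753e-01 -5.42015134e-04] 0.1
```

View pics/scene0.png

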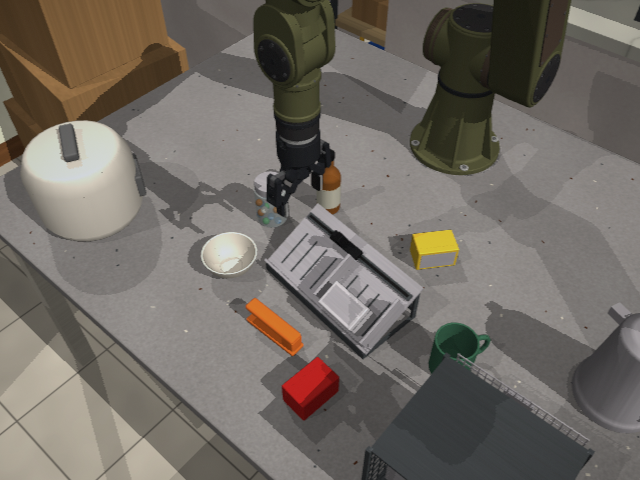

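View pics/side0.png

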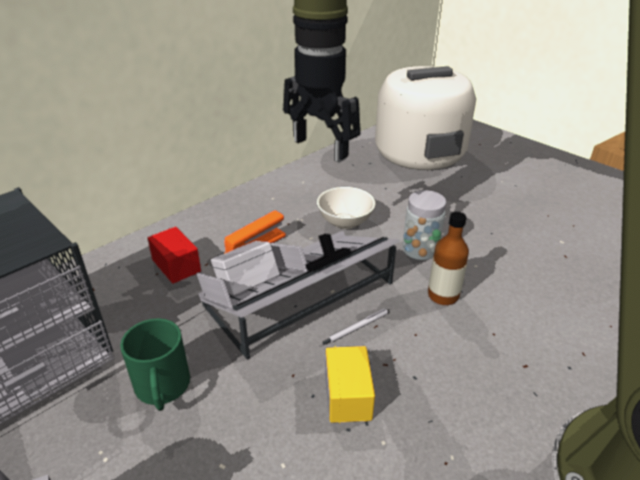

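The scene picture shows the rack at about (265–420, 210–350), the tin near (343, 303), and the stop's black grip near (347, 243). The side picture shows the tin near (245, 262) and the grip near (326, 250). I'll enlarge both.

```bash
python3 - <<'E'
import cv2
a=cv2.imread("pics/scene0.png")[200:360,250:440]; cv2.imwrite("pics/sc_c.png",cv2.resize(a,None,fx=3.75,fy=3.75,interpolation=cv2.INTER_CUBIC)[:600])
a=cv2.imread("pics/side0.png")[220:360,190:410]; cv2.imwrite("pics/si_c.png",cv2.resize(a,None,fx=3.6,fy=3.6,interpolation=cv2.INTER_CUBIC))
E
```

```text
(no output)
```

View pics/sc_c.png

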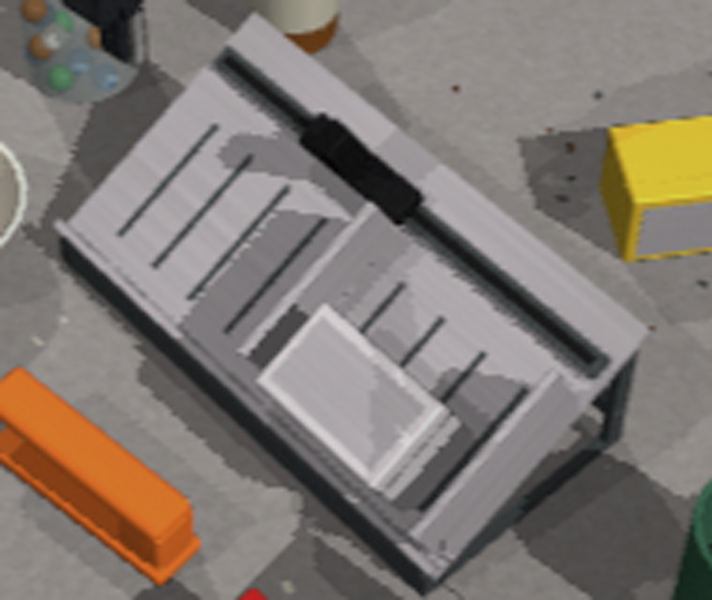

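View pics/si_c.png

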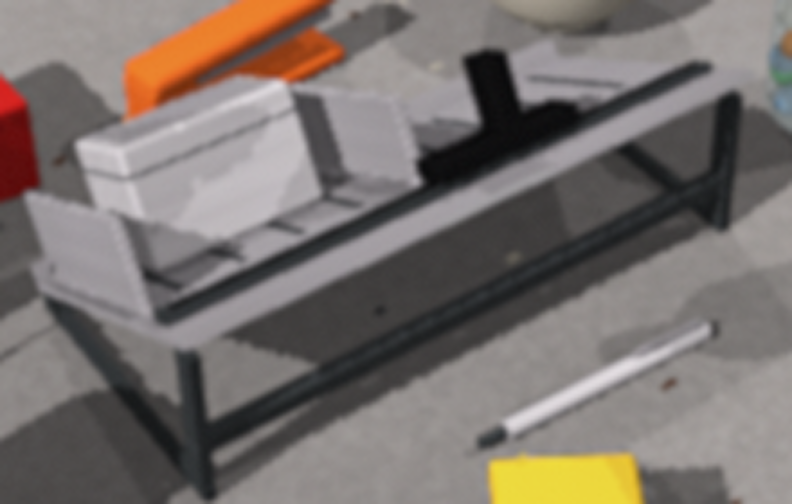

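Both crops are clear. In the scene crop the bed's high corners are at (252, 13) and (647, 330). The tin's top is the rectangle (325, 308)–(447, 410)–(375, 487)–(260, 380), and the bracket is at lower right. The side crop shows high corners near (742, 88) and (185, 345), and the grip top near (485, 55). I'll triangulate these for a coarse pose.

```bash
cat > h.py <<'E'
import numpy as np, cv2
from scipy.spatial.transform import Rotation as R
def cam(p):
    return np.array([[p['fx'],0,p['cx']],[0,p['fy'],p['cy']],[0,0,1.]]), np.diag([1,-1,-1.])@np.array(p['extrinsics'])[:3]
def tri(pts):  # [(params,uv)]
    A=[]
    for p,(u,v) in pts:
        K,E=cam(p); P=K@E; A+= [u*P[2]-P[0], v*P[2]-P[1]]
    A=np.array(A); A/=np.linalg.norm(A[:,:3],axis=1)[:,None]
    return np.linalg.lstsq(A[:,:3],-A[:,3],rcond=None)[0]
def proj(p,X):
    K,E=cam(p); x=K@(E[:,:3]@np.asarray(X,float).T+E[:,3:]); return (x[:2]/x[2]).T
def ray_plane(p,uv,P0,n):
    K,E=cam(p); C=-E[:,:3].T@E[:,3]; d=E[:,:3].T@np.linalg.solve(K,[uv[0],uv[1],1]); 
    return C+d*(n@(P0-C))/(n@d)
E
python3 - <<'E'
from station import arm
from h import *
sc,si=arm.camera_params("scene"),arm.camera_params("side")
S=lambda a:np.array(a)/3.75+[250,200]; D=lambda a:np.array(a)/3.6+[190,220]
pr={'hi+y':((252,13),(742,88)),'hi-y':((647,330),(185,342)),'tin a(-y,lo)':((375,487),(78,147)),'tin(+y hi..)':((325,308),(292,82)),
 'griptop':((328,125),(485,55)),'brack hi top':((562,372),(128,238)),'tin -y hi':((447,410),(90,152))}
for k,(a,b) in pr.items():
    X=tri([(sc,S(a)),(si,D(b))]); print(k,X.round(1),(proj(sc,X)-S(a)).round(1),(proj(si,X)-D(b)).round(1))
E
```

```text
hi+y [474.7 -63.2  94.4] [[   0.6 -259.3]
 [ 184.5   12.2]
 [  34.3 -209.5]] [[112.1  26.3]
 [ 92.5  -2.3]
 [316.2 324.3]]
hi-y [516.5 239.5  98.6] [[ -19.1 -217.4]
 [ 116.7  -16.9]
 [-145.9 -404.6]] [[-368.2 -971.5]
 [ 329.7   47.5]
 [ 443.   212.9]]
tin a(-y,lo) [671.8 184.8  78.2] [[  -3.7 -343.6]
 [ 204.   -37. ]
 [ -95.9 -479.7]] [[-1371.4 -2425.6]
 [  306.2    23.9]
 [  498.    304. ]]
tin(+y hi..) [614.8 103.2 102.5] [[  -1.8 -312.7]
 [ 199.9  -14.9]
 [ -57.1 -394.3]] [[-223.9 -645.3]
 [ 219.8    2.7]
 [ 438.3  321.7]]
griptop [539.8  46.  132.9] [[-2.000e-01 -2.604e+02]
 [ 1.796e+02  5.000e+00]
 [-3.720e+01 -3.150e+02]] [[  16.1 -208.9]
 [ 149.4  -14.4]
 [ 379.8  322. ]]
brack hi top [573.2 224.8 108.5] [[ -14.4 -255. ]
 [ 143.2  -22.5]
 [-140.1 -440.7]] [[ -621.5 -1335.7]
 [  319.9    38.9]
 [  466.3   252.7]]
tin -y hi [631.3 199.2 109.5] [[  -6.8 -299.3]
 [ 177.8  -26.8]
 [-120.8 -467.5]] [[ -942.2 -1795.5]
 [  301.3    20.3]
 [  486.    290. ]]
```

The baseline between the two high corners comes out at 306 mm against 310 mm, so the coarse pose is sound. The bracket end is towards world +y. Next is a wrist view along the bed normal for precision.

```bash
sed -i 's/^    K,E=cam(p); x=K@.*/    X=np.atleast_2d(X); K,E=cam(p); x=K@(E[:,:3]@X.T+E[:,3:]); return (x[:2]\/x[2]).T/' h.py
cat >> h.py <<'E'
def bed(mid_hi,yv):
    y=np.array([yv[0],yv[1],0]); y/=np.linalg.norm(y); h=np.cross(y,[0,0,1])
    a=np.radians(28); x=h*np.cos(a)+np.array([0,0,np.sin(a)]); B=np.c_[x,y,np.cross(x,y)]
    return np.asarray(mid_hi)-80*x, B
def tool(B,th=0):  # tool z = -bed z; tool y = -bed x rotated by th about bed z
    c,s=np.cos(th),np.sin(th); ty=B@np.array([-c,-s,0]); tz=-B[:,2]
    q=R.from_matrix(np.c_[np.cross(ty,tz),ty,tz]).as_quat(); return q[[3,0,1,2]]
E
python3 - <<'E'
from station import arm
from h import *
O,B=bed([495.6,88.1,96.5],[-.137,-.990]); print(O,B)
q=tool(B); print(q)
for bp,th in [((-20,-20,200),0),((48,0,23),0),((48,110,23),0),((48,-60,23),0),((-57,-60,20),0),((-40,-70,100),np.pi/2),((-40,-70,20),np.pi/2),((-40,-70,100),-np.pi/2),((-40,-70,20),-np.pi/2)]:
    r=arm.inverse_kinematics(O+B@np.array(bp),tool(B,th)); print(bp,round(th,2),None if r is None else np.round(r,2))
try:
    arm.goto(O+B@np.array([-20,-20,200.]),q)
except arm.Unreachable as e: print(e)
p=arm.camera_params("wrist"); im=arm.grab_frame("wrist"); cv2.imwrite("pics/w0.png",im[:,:,::-1])
import pickle; pickle.dump(p,open("w0.pkl","wb")); print(arm.read_tool_pos(),arm.read_clock())
E
```

```text
[565.56902803  78.41741733  58.94227498] [[-0.87461285 -0.13707754  0.4650399 ]
 [ 0.12103228 -0.99056032 -0.06435401]
 [ 0.46947156  0.          0.88294759]]
[-0.18241276  0.73161763  0.63734562 -0.15890811]
(-20, -20, 200) 0 [0.07 1.1  1.19 2.14 0.1  1.76]
(48, 0, 23) 0 [0.09 0.7  0.15 1.49 0.11 1.77]
(48, 110, 23) 0 [-0.07  0.68  0.1   1.48  0.03  1.63]
(48, -60, 23) 0 [0.17 0.73 0.2  1.51 0.14 1.85]
(-57, -60, 20) 0 [0.14 0.95 0.5  1.59 0.13 1.81]
(-40, -70, 100) 1.57 [0.14 0.98 0.73 1.8  0.13 0.25]
(-40, -70, 20) 1.57 [0.15 0.92 0.45 1.57 0.14 0.26]
(-40, -70, 100) -1.57 [ 0.14  0.98  0.73  1.8   0.13 -2.89]
(-40, -70, 20) -1.57 [ 0.15  0.92  0.45  1.57  0.14 -2.88]
[678.97231242  82.67282336 227.0014641 ] 1.325
```

View pics/w0.png

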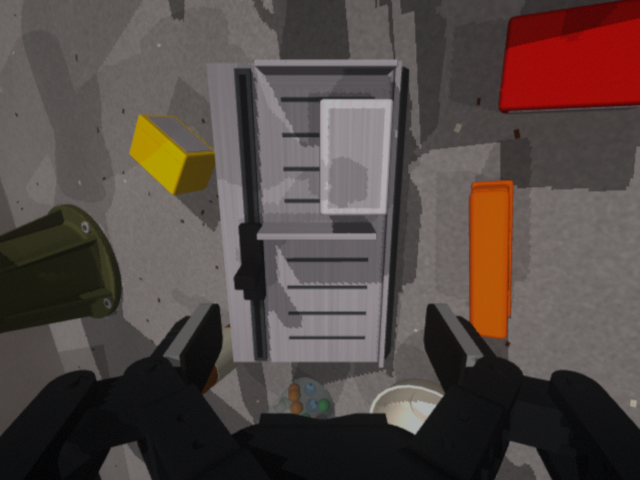

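The wrist view shows the rack lengthwise: high corners near (208, 63) and (235, 361), the tin's top (320, 100)–(391, 99)–(386, 214)–(321, 213), the bracket at the top edge, and the grip near (246, 275). I'll cast rays to get bed coordinates and check them against the known sizes.

```bash
python3 - <<'E'
from h import *
import pickle
p=pickle.load(open("w0.pkl","rb")); print(p['fx'],p['cx'],p['cy'])
O,B=bed([495.6,88.1,96.5],[-.137,-.990]); n=B[:,2]
def b(uv,h): return (B.T@(ray_plane(p,uv,O+n*h,n)-O)).round(1)
for k,uv,h in [('hi-y',(208,63),0),('hi+y',(235,361),0),('lipin+y',(378.5,361),0),('lo+y',(383,361),0),
 ('tin1',(320,100),60),('tin2',(391,99),60),('tin3',(386.5,214),60),('tin4',(321,213.5),60),
 ('brk hi',(256,66),45),('brk lo',(396,66),45),('plate hi top',(257,237),46),('plate lo top',(376,237.5),46),('grip top',(238,288),52),('carr+y hi',(245,299),17),('carr -y',(240,222),17)]:
    print(k,b(uv,h))
im=cv2.imread("pics/w0.png"); cv2.imwrite("pics/w0c.png",cv2.resize(im[50:250,195:415],None,fx=3,fy=3,interpolation=cv2.INTER_CUBIC))
E
```

```text
350.0688456346318 322.79478588655104 239.9554053074722
hi-y [  80.7 -152.    -0. ]
hi+y [ 80.4 158.1  -0. ]
lipin+y [-84.8 158.2  -0. ]
lo+y [-90.  158.2  -0. ]
tin1 [ -18.5 -117.2   60. ]
tin2 [ -71.7 -117.9   60. ]
tin3 [-73.2 -29.5  60. ]
tin4 [-19.1 -30.   60. ]
brk hi [  30.7 -142.6   45. ]
brk lo [ -76.9 -142.6   45. ]
plate hi top [37.6 -5.4 46. ]
plate lo top [-67.7  -4.9  46. ]
grip top [56.4 41.3 52. ]
carr+y hi [59.4 70.3 17. ]
carr -y [ 58.7 -11.5  17. ]
```

View pics/w0c.png

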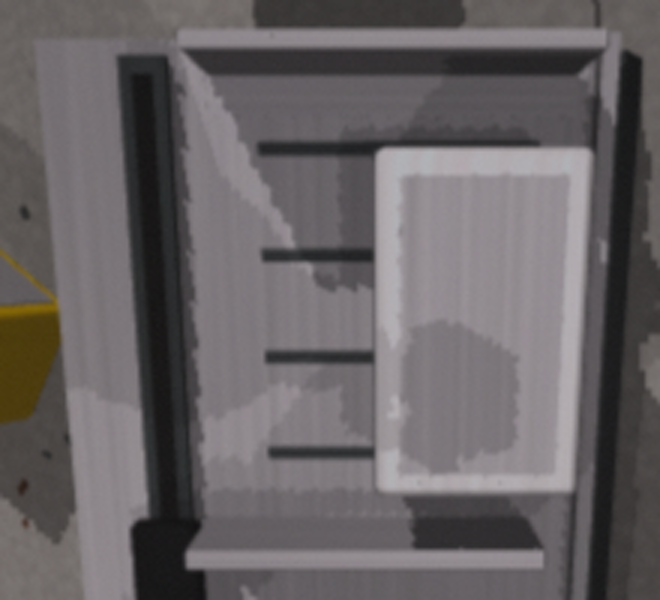

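All sizes agree after an offset of about 3 mm in y: bed length 310, lip at -85, tin about 88 × 54 (bevelled). The tin is at bed (-46, -77) with yaw near 0.01, and the stop's pressing face is at y ≈ -12, so s ≈ 82 mm. Before sliding the stop, I'll check sauce and jar clearance at the open end.

```bash
cat >> h.py <<'E'
O,B=bed([495.6,88.1,96.5],[-.137,-.990]); O=O+B@np.array([.5,3.,0])
W=lambda *b: O+B@np.array(b,float)
E
python3 - <<'E'
from station import arm
from h import *
import pickle
si=arm.camera_params("side"); z=np.array([0,0,1.])
p=pickle.load(open("w0.pkl","rb")); n=B[:,2]
for v in (233,239.3): print('plate',(B.T@(ray_plane(p,(316,v),W(0,0,46),n)-O)).round(1))
for k,uv,h in [('sauce base centre',(446,291),0),('sauce cap top',(458,217),170),('jar lid',(426.5,200),115),('jar base',(425,249),0)]:
    X=ray_plane(si,uv,z*h,z); print(k,X.round(0),(B.T@(X-O)).round(0))
E
```

```text
plate [-15.1 -12.   46. ]
plate [-15.1  -6.2  46. ]
sauce base centre [ 398. -117.    0.] [  95.  213. -118.]
sauce cap top [392. -99. 170.] [182. 197.  29.]
jar lid [ 505. -181.  115.] [ 47. 262.  38.]
jar base [ 499. -190.    0.] [ -2. 272. -66.]
```

The plate reads y -12.0 to -6.2 (6 mm thick, as specified), so the grip is at y ≈ 33. The sauce (y ≈ 205) and jar (y ≈ 267) leave enough clearance. Now I'll slide the stop back.

```bash
python3 - <<'E'
from station import arm
from h import *
q=tool(B)
arm.goto(W(48,33,110),q)
print(arm.line_to(W(48,33,25),max_speed=120,contact_N=15), (B.T@(arm.read_tool_pos()-O)).round(1))
arm.close(force=50); print('width',arm.read_width(), arm.read_finger_force())
f0=np.array(arm.read_ft_force())
print(arm.line_to(W(48,113.5,25),max_speed=80,contact_N=20), (B.T@(arm.read_tool_pos()-O)).round(1), (B.T@(np.array(arm.read_ft_force())-f0)).round(1))
arm.sleep(0.15); print(arm.read_width(),arm.read_clock())
E
```

```text
False [47.4 32.8 25.8]
width 19.09036475070523 50.51047503948212
False [ 49.9 113.7  25.5] [-1.1  0.5  0.5]
19.061075188671847 4.9333
```

The grip width of 19 mm matches the post. I'll nudge gently to the end of travel, let go, then pick up the tin. A wrist picture checks the stop.

```bash
python3 - <<'E'
from station import arm
from h import *
import pickle
q=tool(B)
print(arm.line_to(W(48,118,25),max_speed=20,contact_N=10), (B.T@(arm.read_tool_pos()-O)).round(1))
arm.sleep(0.15); arm.release()
print((B.T@(arm.read_tool_pos()-O)).round(1))
arm.line_to(W(48,115,110),max_speed=200)
arm.goto(W(-20,-20,190),q); arm.sleep(.2)
p=arm.camera_params("wrist"); im=arm.grab_frame("wrist"); cv2.imwrite("pics/w1.png",im[:,:,::-1]); pickle.dump(p,open("w1.pkl","wb"))
print(arm.read_clock())
E
```

```text
True [ 49.9 114.8  25.5]
[ 50.  115.   24.5]
7.55
```

View pics/w1.png

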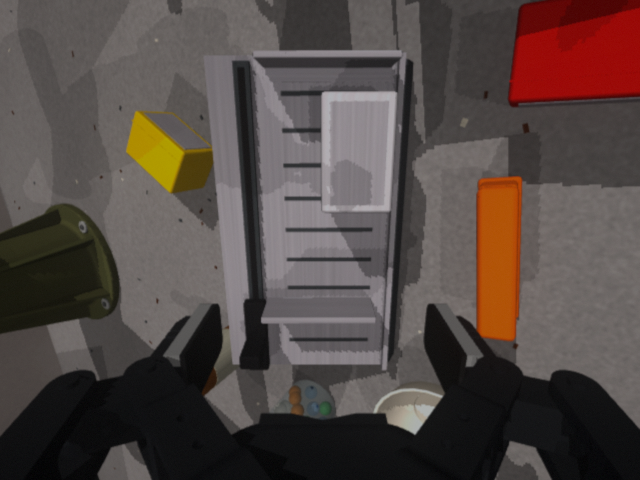

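The stop is at the open end: the image shows its plate near row 310, and contact came at y = 114.8 where 115 was expected. The tin is undisturbed at (322–396, 92–212). I'll recheck tin position, arm tracking error and clearance of the low finger, then grasp.

```bash
python3 - <<'E'
from station import arm
from h import *
import pickle
p=pickle.load(open("w1.pkl","rb")); n=B[:,2]
c=np.array([B.T@(ray_plane(p,uv,W(0,0,60),n)-O) for uv in [(322,92),(396,92),(391,212),(323,211)]]); print(c.round(1),c.mean(0).round(1))
for uv in [(205.5,57),(232.5,364)]: print((B.T@(ray_plane(p,uv,O,n)-O)).round(1))
print('track',(B.T@(arm.read_tool_pos()-O)).round(1))
q=tool(B); cx,cy=c.mean(0)[:2]
arm.goto(W(cx,cy,110),q); print((B.T@(arm.read_tool_pos()-O)).round(1))
print(arm.line_to(W(cx,cy,20),max_speed=120,contact_N=15), (B.T@(arm.read_tool_pos()-O)).round(1))
arm.close(force=35); print(arm.read_width(),arm.read_finger_force(),(B.T@(arm.read_tool_pos()-O)).round(1),arm.read_clock())
E
```

```text
[[ -19.4 -120.5   60. ]
 [ -72.6 -120.4   60. ]
 [ -74.1  -32.1   60. ]
 [ -20.   -33.    60. ]] [-46.5 -76.5  60. ]
[  80.1 -153.9   -0. ]
[ 81.8 155.8  -0. ]
track [-19.6 -18.6 190.4]
[-45.6 -75.8 110.6]
False [-47.1 -76.3  21.8]
55.66689719614716 38.450642824172974 [-46.9 -76.6  20.9] 9.325
```

```bash
python3 - <<'E'
from station import arm
from h import *
import pickle
st=lambda:(B.T@(arm.read_tool_pos()-O)).round(1)
q1=tool(B,np.pi/2)
arm.line_to(W(-46.5,-76.5,110),max_speed=150); print(arm.read_width())
arm.goto(W(-34,-76,110),q1); arm.sleep(.2); print(st(),arm.read_width())
print(R.from_quat(np.array(arm.read_eef_rot())[[1,2,3,0]]).as_matrix().T@B)
arm.line_to(W(-34,-76,30),max_speed=120); arm.sleep(.2); f0=np.array(arm.read_ft_force()); print(st())
print(arm.line_to(W(-34,-76,17),max_speed=25,contact_N=6),st(),(B.T@(np.array(arm.read_ft_force())-f0)).round(1),arm.read_width(),arm.read_clock())
E
```

```text
55.81631552785
[-34.  -76.  109.9] 55.64149741284008
[[ 9.99999943e-01 -3.14606106e-04  1.26223480e-04]
 [-3.14600169e-04 -9.99999949e-01 -4.70510326e-05]
 [ 1.26238276e-04  4.70113200e-05 -9.99999991e-01]]
[-34.4 -76.1  30.9]
True [-34.4 -76.   20.8] [1.7 0.1 8.2] 55.46544979320029 13.1083
```

Touchdown came at z 20.8, the same height as the grasp, so the tin is flat on the bed. I'll release, retreat and look.

```bash
python3 - <<'E'
from station import arm
from h import *
import pickle
arm.release(); arm.sleep(.3)
arm.line_to(W(-34,-76,115),max_speed=150)
arm.goto(W(-20,-20,190),tool(B)); arm.sleep(.2)
p=arm.camera_params("wrist"); im=arm.grab_frame("wrist"); cv2.imwrite("pics/w2.png",im[:,:,::-1]); pickle.dump(p,open("w2.pkl","wb"))
print(arm.read_clock())
E
```

```text
16.2
```

View pics/w2.png

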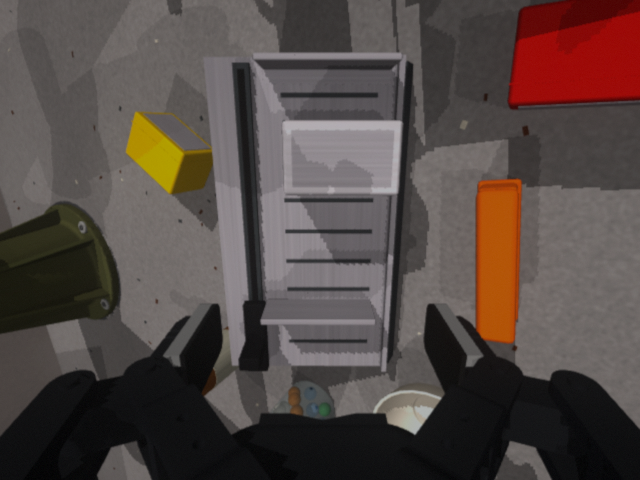

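The tin now stands turned, at (283–402, 121–193), with its long side parallel to the bracket. Next I regrip the stop and slide it up.

```bash
python3 - <<'E'
from station import arm
from h import *
import pickle
p=pickle.load(open("w2.pkl","rb")); n=B[:,2]
c=np.array([B.T@(ray_plane(p,uv,W(0,0,60),n)-O) for uv in [(283,121),(402,121),(400,193),(286,192)]]); print(c.round(1).tolist(),c.mean(0).round(1))
st=lambda:(B.T@(arm.read_tool_pos()-O)).round(1)
q=tool(B); x=48.5
arm.goto(W(x,115,110),q)
print(arm.line_to(W(x,115,25),max_speed=120,contact_N=15)); arm.close(force=60); print(arm.read_width(),st())
print(arm.line_to(W(x,6,25),max_speed=80,contact_N=25),st())
arm.sleep(.2); f0=np.array(arm.read_ft_force())
print(arm.line_to(W(x,-36,25),max_speed=20,contact_N=12),st(),(B.T@(np.array(arm.read_ft_force())-f0)).round(1),arm.read_width(),arm.read_clock())
E
```

```text
[[9.1, -102.3, 60.0], [-78.3, -102.4, 60.0], [-80.4, -49.2, 60.0], [8.5, -49.9, 60.0]] [-35.3 -75.9  60. ]
False
18.944285823938745 [ 49.9 115.   25.5]
False [49.9  6.  25.4]
False [ 49.9 -34.8  25.4] [-0.6  4.4  0.6] 18.907498671435793 22.4
```

```bash
python3 - <<'E'
from station import arm
from h import *
st=lambda:(B.T@(arm.read_tool_pos()-O)).round(2)
x=48.5; f0=np.array(arm.read_ft_force())
print(arm.line_to(W(x,-52,25),max_speed=10,contact_N=12),st())
for _ in range(4):
    arm.sleep(.15); print(st(),(B.T@(np.array(arm.read_ft_force())-f0)).round(1),arm.read_width())
p=arm.camera_params("wrist"); im=arm.grab_frame("wrist"); cv2.imwrite("pics/w3.png",im[:,:,::-1]); print(arm.read_clock())
E
```

```text
True [ 50.01 -43.84  25.46]
[ 49.97 -43.85  25.47] [-3.  -3.3  1.8] 19.17397959136601
[ 49.96 -43.85  25.46] [-3.8 -3.   0.8] 18.969698259880364
[ 49.97 -43.85  25.47] [-3.6 -3.1  0.7] 18.73343276525151
[ 49.99 -43.85  25.46] [-3.8 -2.9  0.1] 19.070353496426236
24.175
```

View pics/w3.png

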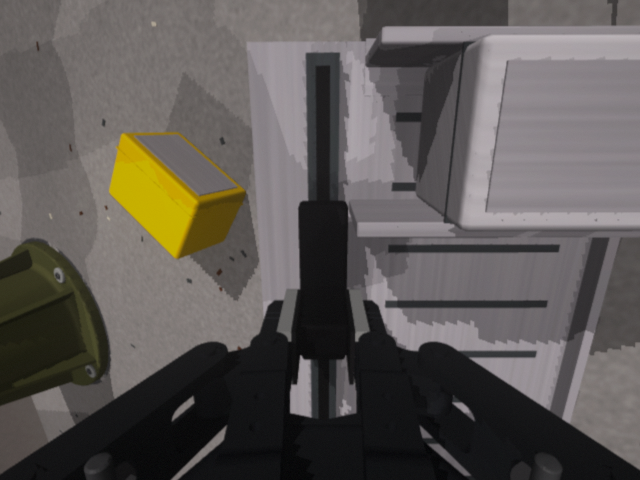

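The stop presses the tin against the bracket at s ≈ 158.7, but the force relaxed once the move halted. I'll press in small steps until the force stays at around 12 N.

```bash
python3 - <<'E'
from station import arm
from h import *
st=lambda:(B.T@(arm.read_tool_pos()-O)).round(2)
fy=lambda:np.mean([(B.T@np.array(arm.read_ft_force()))[1] for _ in range(3)])
f0=fy(); y=-43.85
for _ in range(12):
    y-=0.3; arm.line_to(W(48.5,y,25),max_speed=10); arm.sleep(.15)
    f=fy()-f0; print(round(y,2),st(),round(f,1),round(arm.read_width(),1))
    if f>13: break
arm.sleep(.4); print(round(fy()-f0,1),arm.read_clock())
E
```

```text
-44.15 [ 49.95 -43.83  25.5 ] 0.1 18.7
-44.45 [ 49.97 -43.83  25.47] 0.6 18.7
-44.75 [ 49.97 -43.82  25.49] 2.6 19.3
-45.05 [ 49.97 -43.86  25.48] 3.5 18.8
-45.35 [ 49.98 -43.85  25.48] 3.9 19.1
-45.65 [ 49.97 -43.84  25.5 ] 5.2 18.8
-45.95 [ 49.99 -43.84  25.48] 6.4 19.0
-46.25 [ 49.96 -43.84  25.48] 7.4 19.2
-46.55 [ 49.97 -43.83  25.48] 8.1 18.7
-46.85 [ 50.   -43.85  25.45] 9.6 19.2
-47.15 [ 49.98 -43.84  25.48] 9.4 19.0
-47.45 [ 49.99 -43.84  25.49] 11.1 19.1
10.1 29.4417
```

The contact is rigid at y = -43.84. I'll press a little more for margin, hold, ease most of the load off, release and retreat.

```bash
python3 - <<'E'
from station import arm
from h import *
import pickle
st=lambda:(B.T@(arm.read_tool_pos()-O)).round(2)
fy=lambda:np.mean([(B.T@np.array(arm.read_ft_force()))[1] for _ in range(3)])
f0=fy(); arm.line_to(W(48.5,-49.3,25),max_speed=10); arm.sleep(.5); print(round(fy()-f0,1),st())
arm.line_to(W(48.5,-44.6,25),max_speed=10); arm.sleep(.2); print(round(fy()-f0,1),st())
arm.release(); arm.sleep(.2); print(st())
arm.line_to(W(48.5,-44,115),max_speed=120)
arm.goto(W(-20,-20,190),tool(B)); arm.sleep(.2)
p=arm.camera_params("wrist"); im=arm.grab_frame("wrist"); cv2.imwrite("pics/w4.png",im[:,:,::-1]); pickle.dump(p,open("w4.pkl","wb")); print(arm.read_clock())
E
```

```text
7.0 [ 50.01 -43.84  25.45]
-9.0 [ 49.98 -43.81  25.43]
[ 48.51 -44.6   25.01]
33.7583
```

View pics/w4.png

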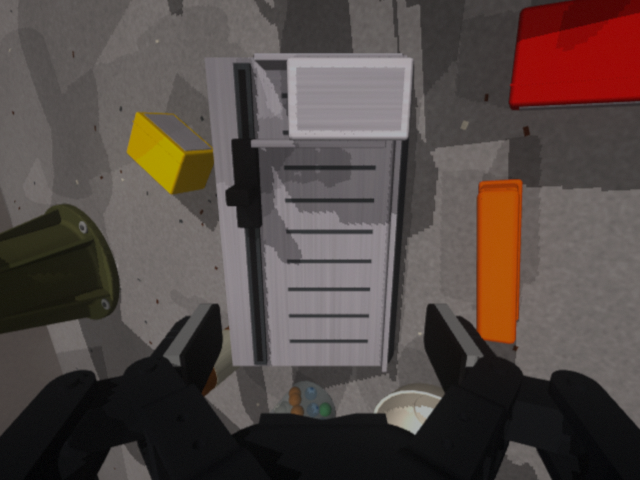

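The picture shows the tin at (288–412, 57–138), square and snug between the bracket and the stop's plate (rows 140–147), with the other objects where they were. I'm handing it in.

```bash
python3 -c "
from station import arm
print(arm.sign_off())"
```

```text
the job is handed in; nothing more can be done
None
```

The job is handed in (result not shown to me): the tin is turned a quarter turn and held snug between bracket and stop, at about 0.159 m by tool position after an estimated 17 N press, with nothing else visibly moved.

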